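# Clamp the teal board fin until the clutch knob clicks

## Task

Take the teal fin from the rack, stand it upright in the open bay of the clamping jig, down on its floor and fully home against the yellow end stop, and let go of it. Then turn the orange knob clockwise until its slip clutch clicks once, so the jaw holds the fin with the set force; do not turn on and squeeze harder, and let go. Leave the red and amber fins alone.

Things in the scene. Friction and masses are not known exactly. Their poses are not given: they have to be found in the camera images.
- fin_teal: The teal surfboard fin, loose, about 140 g: a black base tab 100 long (x), 10 thick (y), 22 mm high (z), and over it a flat teal blade 9 mm thick up to 100 mm, raked towards +x. Origin: centre of the underside of the tab. z up as it stands. In the jig either end may face the stop.
- fin_teal_blade (a point): Good place to pinch the teal blade, across its 9 mm thickness (y): 20 mm along x from the fin's origin and 80 mm above its underside, in mid thickness; there the blade is about 35 mm long in x, and it ends 20 mm higher.
- fin_red: Bystander: a red fin of the same shape, in another slot of the rack.
- fin_amber: Bystander: an amber fin of the same shape, in another slot of the rack.
- rack: Wooden fin rack, fixed: board 130 (x) by 190 (y) by 8 mm with three slots along x, 65 mm apart in y (-65, 0, +65), each 12 mm wide between ribs whose tops are 26 mm above the bench; the fins stand on the 8 mm board. Which fin is in which slot varies. Origin: centre of the underside.
- jig: Clamping jig, fixed: grey base 170 (x) by 210 (y) by 12 mm with a bay at +y, its floor the base top, open above and at its -x end. At -y a blue housing 80 x 90 mm, top at 50 mm, carries the knob, axis at x 0, y -55. Origin: centre of the underside of the base.
- end_stop (a point): Middle of the inner face of the yellow end stop that closes the bay's +x end: x 65, y 52, z 29 mm in the jig's frame; its top is at 46 mm. Same axes as the jig.
- bay_home (a point): Where the fin's origin must end, but for the fence: x 15, y 52 (49 to 55), z 12 mm in the jig's frame, on the bay's floor, tab against the end stop. The bay's +y side is a blue fence, 130 long, top at 42 mm, fixed, but set by hand each day with its inner face anywhere from y = 54 to 60. Same axes as the jig.
- jaw: Moving jaw on the bay's -y side: aluminium bar 100 long (x), 29 mm high, with a sprung rubber pad in front (10 N/mm). Origin in the plane of the pad's face, at its underside, 8 mm in x from the jig's centre. It slides to jig +y, 14 mm per radian of knob turn, and pushes the fin to the fence. At the start its face is at y 36 to 40 in the jig's frame; the bay is 14 to 23 mm wide.
- knob_grip (a point): On the knob's vertical axis, 86 mm above the bench, mid-height to grip its orange bar: 46 long (x of this point), 14 thick (y), from 64 to 94 mm above the bench, on a black disc of radius 23 mm. It turns with the bar. Clockwise from above closes the jaw, at 0.14 N m while it moves, and it stays where it is left; the fin is met after 0.3 to 1.0 rad, depending on the fence.
- knob (a joint): Slip of knob on collar (clutch), rad, 0 to 0.31. With the fin met the moment climbs over 0.1 rad to 0.36 N m (16 N on the fin), then the knob slips ahead and the moment falls; past 0.26 it reverses (to -0.07) and the knob goes by itself to its stop at 0.31: the click. Let go before, it springs back to 0. Turned on at the stop, the squeeze grows again: 0.17 rad more is 40 N, too much.
Mind the look-alikes: they are no part of the job. There is more than one size of the fin_teal; the job needs the middle-sized.

How it is judged:
On the way, in this order (a step that is already met when the one before it is completed fails the run):
1. the teal fin stands in the bay, down on its floor and home against the end stop, with the clutch not yet clicked (x of fin_teal in the frame of bay_home between -0.003 and 0.003 m and z of fin_teal in the frame of bay_home below 0.003 m and horizontal distance between fin_teal and bay_home below 0.014 m and angle between fin_teal's own z axis and vertical below 0.12 rad and contact force between the fingers and fin_teal below 0.1 N and value of joint knob below 0.1 rad), for 0.2 s.
2. the knob's slip clutch has clicked with the jaw on the fin (value of joint knob above 0.27 rad and contact force between jaw and fin_teal above 2 N), for 0.1 s.
At the end, for the whole second after the job is handed in: The teal fin stands upright (within 4 degrees) on the bay's floor (3 mm), home against the end stop (3 mm) within 7 mm of the home point, held against the fence by the jaw with more than 2 N; the clutch has clicked over (slip above 0.27 rad); everything is released and at rest (all of step 2 and x of fin_teal in the frame of bay_home between -0.003 and 0.003 m and z of fin_teal in the frame of bay_home below 0.003 m and horizontal distance between fin_teal and bay_home below 0.007 m and angle between fin_teal's own z axis and vertical below 0.07 rad and linear speed of fin_teal below 0.01 m/s); the robot touches nothing.
It fails at once if the jaw squeezes the fin well beyond the clutch's set force (over 40 N) (contact force between jaw and fin_teal above 40 N).
It fails at once if the red fin is moved more than 15 mm (distance of fin_red from where it was at the start of the episode above 0.015 m).
It fails at once if the amber fin is moved more than 15 mm (distance of fin_amber from where it was at the start of the episode above 0.015 m).
It also fails if it takes over 67 s, if anything falls off the work surface, if the arm or the gripper's body presses on something with over 40 N, if the wrist force passes 120 N, or if a joint passes its speed limit or range.

## Robot

A 6-joint arm with a two-finger parallel gripper is mounted at the origin on the work surface. World frame = base frame: x ahead of the robot, y to its left, z up, the work surface at z = 0. Lengths are in m, angles in rad, forces in N, time in s.
With the tool pointing down it reaches from about 0.35 to 0.85 m from the base axis. Payload 8.1 kg.
Tool frame: the origin (TCP) lies midway between the tips of the shut fingers; the grasp point (between the pads) lies behind it (env.grip_depth is the z of the grasp point in the tool frame, in m); z points along the fingers, y is the line along which they close (so a half turn about z gives the same grasp; the last joint's range is limited). The gripper opens to 93 mm and grips with 3 to 60 N. Pads are 15 mm wide; open, the fingers measure 128 mm over their backs; the gripper's body (75 mm by 188 mm) begins 65 mm behind the grasp point.
Start: joints at [1.181, 0.13, 1.488, -0, 1.523, -0.085], TCP at [0.18, 0.572, 0.219] pointing down, gripper open.
Joint ranges: [-2.96, 2.96], [-0.89, 2.26], [0.02, 2.5], [-1.34, 4.48], [0, 2.73], [-2.66, 2.66]. Speed limits (rad/s): [2.39, 2.39, 2.79, 3.14, 3.14, 3.14].

## Interface

Orientations are given as a rotation vector (axis times angle).
In Python, from station import env, read_camera, get_calibration gives the robot as it stands.
- The arm moves only by the tool carry_out, never from a script. Its argument "increments" is a list of rows, each an object with "dp": the shift along the tool's x, y, z in mm, a list of three; "rot": the turn, a rotation vector about the tool's x, y, z in degrees, a list of three; "hand": the finger opening in mm, from 0 to 93. A call has exactly 8 rows; each row shifts and turns the commanded pose from where the row before left it, along the tool's axes as they then stand; what a row does not reach is not made up. A row lasts 1/12 s, in which the tool goes at most 41.7 mm and 7.16 degrees, less where a joint would pass 70% of its speed; a pose out of reach is approached as far as the arm can. A call is refused whole if a number of a shift passes 41.7 or a number of a turn 7.16, either way. A call with a gripper value outside its range is refused whole. The fingers move at their own pace and stop on an object; "force" is the grip in N (left out, the last holds). Time passes only in rows, so rows that do not move let the fingers close, or fill a call up. It gives the time, the measured TCP pose, the force, the opening and the grip force at its end, in the units of the state.
- env.observe(): the state, without advancing time (a new reading comes with each control period).
- read_camera(name): name is "side" or "top" or "wrist"; returns (picture, depth): 400x640x3 uint8, red, green, blue; 400x640 float32, m along the optical axis (not along the pixel's ray), 0 where there is no reading.
- get_calibration(name): a dict with "vfov" (degrees; the focal length in pixels is half the picture's height over the tangent of half this angle, whatever the lens; pixels are square), "cx", "cy" (the principal point, pixels), "R" (3x3) and "t" (3): a world point X has camera coordinates R X + t; the wrist camera has in their place "T_tool_cam" (4x4, takes a point from camera to tool coordinates, whose origin is the TCP and whose axes are the flange's). Camera axes: x right, y down, z forward; pixel columns grow to the right and rows downward; lengths in m; the calibration is good to about 2 mm. A picture is of the moment at which its call begins: read the wrist's pose just before it. get_calibration takes no time and is no camera call.
- env.job_done(): hands the job in; it is judged then, once.
The state is a dict: "time": time; "joints": joint angles; "qd": joint speeds; "effort": joint torques, N m; "tcp_pos": TCP position; "tool_rot": TCP orientation; "contact_force": force on the tool from outside, world axes, zero at the start; "ft_torque": the same for the moment, N m; "gripper_width": finger opening in m; "gripper_force": force on a finger pad.
Only numpy, scipy, OpenCV 4.12 (cv2) and the standard library are available. Lean on these libraries where they do the work, as an engineer would, in place of code of your own. Each camera call takes 0.05 s, during which the arm holds its last target. There are 200 camera calls.

## Working session

There is one attempt and no reset: what is moved stays moved. The work goes in short steps, Python scripts to look and compute and a tool call to move; the robot and the scene stay as the last step left them, time stands still between calls to the robot, and variables do not carry over. Pictures are saved under pics/ and viewed, at most 10 in all, crops included, and the job is handed in when it is done.

Besides the shell and the picture viewer there is one more tool, called after "Call:" as a command line: name --argument value ..., lists and objects as JSON in quotes. carry_out: Moves the arm, as the interface text tells. Its arguments: {"type":"object","properties":{"increments":{"type":"array"},"force":{"type":"number"}},"required":["increments"]}

```bash
mkdir -p pics; ls; python3 - <<'E'
from station import env, read_camera, get_calibration
import cv2, numpy as np
s=env.observe(); print(s['time'],s['tcp_pos'],s['tool_rot'],env.grip_depth,s['gripper_width'])
for n in ("top","side"):
    p,d=read_camera(n); cv2.imwrite(f"pics/{n}0.png",p[:,:,::-1]); np.savez(f"{n}0.npz",p=p,d=d)
    c=get_calibration(n); print(n,c)
c=get_calibration("wrist");print(c)
E
```

```text
pics
0.0 [0.17980952 0.57183596 0.21759743] [-4.76834981e-01 -3.10472171e+00  2.77197978e-03] -0.0188 0.09311367055951655
top {'vfov': 48.93956476394044, 'cx': 316.53017374564683, 'cy': 198.46735865511923, 'R': array([[ 0.02434933, -0.99970018,  0.00257881],
       [-0.97778288, -0.02435257, -0.20820086],
       [ 0.20820124,  0.00254804, -0.97808269]]), 't': array([0.0050749 , 0.52006082, 0.8348998 ])}
side {'vfov': 52.52933903338843, 'cx': 319.06057695589465, 'cy': 202.68585125670575, 'R': array([[-0.90643516, -0.42195385,  0.01817285],
       [-0.24652718,  0.49366815, -0.83397608],
       [ 0.34292807, -0.76042534, -0.55150126]]), 't': array([0.48499152, 0.17976002, 0.68282669])}
{'vfov': 71.36437107594963, 'cx': 317.81739643313466, 'cy': 202.59985493710911, 'T_tool_cam': array([[-1.16569634e-03, -9.63945739e-01, -2.66096322e-01,
         7.26177365e-02],
       [ 9.99998656e-01, -8.16840804e-04, -1.42168279e-03,
        -7.70387634e-05],
       [ 1.15306673e-03, -2.66097621e-01,  9.63945396e-01,
        -1.66260369e-01],
       [ 0.00000000e+00,  0.00000000e+00,  0.00000000e+00,
         1.00000000e+00]])}
```

View pics/top0.png

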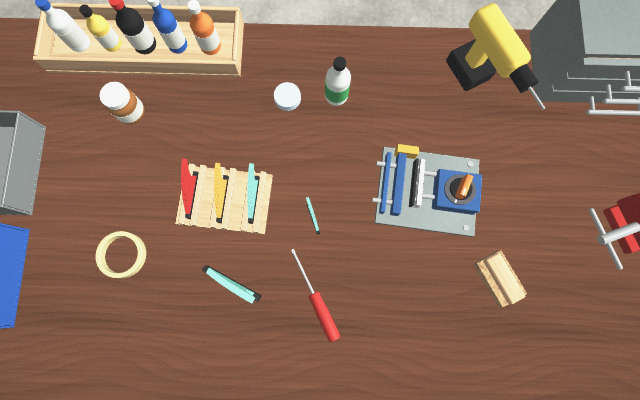

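View pics/side0.png

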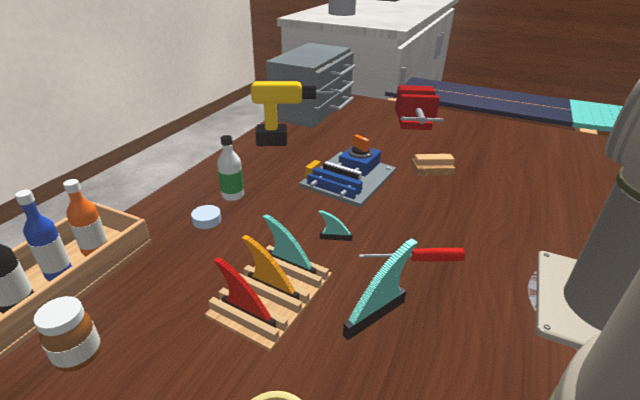

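The top view shows the rack at about (225,198), with red, amber and teal fins left to right, teal at about (252,193). The jig is at about (428,190), with the knob at (462,187), yellow stop at (407,150) and fence at about (399,185). The large and small teal fins stand loose on the bench. The side view confirms that the rack's teal fin is the middle-sized one.

```bash
cat > h.py <<'E'
import numpy as np, cv2
from scipy.spatial.transform import Rotation as Ro
from station import env, read_camera, get_calibration
def cam(n, s=None):
    c=get_calibration(n)
    f=200/np.tan(np.radians(c['vfov'])/2)
    if n=='wrist':
        T=np.eye(4); T[:3,:3]=Ro.from_rotvec(s['tool_rot']).as_matrix(); T[:3,3]=s['tcp_pos']
        W=T@np.array(c['T_tool_cam']); return f,c['cx'],c['cy'],W[:3,:3],W[:3,3]
    R=np.array(c['R']); return f,c['cx'],c['cy'],R.T,-R.T@np.array(c['t'])
def ray(k,u,v):
    f,cx,cy,R,o=k
    return np.stack([(np.asarray(u,float)-cx)/f,(np.asarray(v,float)-cy)/f,np.ones(np.shape(u))],-1)@R.T
def onz(k,u,v,z):
    r=ray(k,u,v); return k[4]+r*((z-k[4][2])/r[...,2:3])
def cloud(k,d):
    v,u=np.mgrid[:400,:640]; return k[4]+ray(k,u,v)*d[...,None]
def proj(k,X):
    f,cx,cy,R,o=k; c=(np.asarray(X)-o)@R; return np.stack([f*c[...,0]/c[...,2]+cx,f*c[...,1]/c[...,2]+cy],-1)
def look(n,name):
    s=env.observe(); p,d=read_camera(n); cv2.imwrite(f'pics/{name}.png',p[:,:,::-1]); np.savez(name+'.npz',p=p,d=d)
    k=cam(n,s); return k,p,d,cv2.cvtColor(p,cv2.COLOR_RGB2HSV),cloud(k,d)
E
python3 - <<'E'
from h import *
z=np.load('top0.npz');k=cam('top');X=cloud(k,z['d']);H=cv2.cvtColor(z['p'],cv2.COLOR_RGB2HSV)
def st(n,m):
    P=X[m&(z['d']>0)]; print(n,len(P),np.median(P,0).round(4),P.min(0).round(3),P.max(0).round(3)); return P
def box(u0,u1,v0,v1):
    m=np.zeros((400,640),bool);m[v0:v1,u0:u1]=1;return m
h,s,v=H[...,0],H[...,1],H[...,2]
t=box(240,270,155,225)&(h>80)&(h<100)&(s>60)
P=st('teal',t); Q=P[P[:,2]>.03]; print(np.polyfit(Q[:,0],Q[:,1],1)); 
for zz in range(30,110,10):
    q=P[abs(P[:,2]-zz/1e3)<.005]; 
    if len(q): print(zz,q.mean(0).round(4),len(q))
# rack board
b=box(170,280,150,240)&(X[...,2]>.004)&(X[...,2]<.03)
r=cv2.minAreaRect(X[b][:,:2].astype(np.float32)*1000);print('rack',r)
b=box(360,500,130,250)&(X[...,2]>.007)&(X[...,2]<.017)
r=cv2.minAreaRect(X[b][:,:2].astype(np.float32)*1000);print('jig',r)
o=box(430,490,150,220)&(h>3)&(h<20)&(s>150)&(v>150)
P=st('knob',o); print(cv2.minAreaRect(P[P[:,2]>.085][:,:2].astype(np.float32)*1000))
st('yel',box(390,425,140,162)&(h>18)&(h<32)&(s>150))
E
```

```text
teal 384 [0.53   0.1475 0.074 ] [0.481 0.142 0.026] [0.576 0.157 0.11 ]
[-0.08766441  0.19431499]
30 [0.52   0.1468 0.0314] 35
40 [0.5037 0.1496 0.0399] 41
50 [0.512  0.1488 0.0499] 47
60 [0.515  0.1486 0.0599] 38
70 [0.5199 0.148  0.0696] 35
80 [0.5271 0.1479 0.0798] 46
90 [0.5361 0.1477 0.0906] 48
100 [0.5506 0.1474 0.1008] 56
rack ((534.7576293945312, 209.42431640625), (183.49668884277344, 220.60043334960938), 0.5733444690704346)
jig ((553.0104370117188, -218.58612060546875), (210.38336181640625, 170.67723083496094), 83.31402587890625)
knob 44 [ 0.5466 -0.2697  0.0929] [ 0.524 -0.282  0.089] [ 0.569 -0.261  0.097]
((545.8951416015625, -273.66131591796875), (13.350988388061523, 44.008544921875), 66.97882843017578)
yel 13 [ 0.6247 -0.1732  0.0445] [ 0.622 -0.188  0.028] [ 0.64  -0.148  0.048]
```

```bash
cat >> h.py <<'E'
def plan(p,yaw):
    """turn about tool z (deg), then shift in the turned tool axes (mm); yaw = world angle of tool y"""
    s=env.observe(); R=Ro.from_rotvec(s['tool_rot']).as_matrix()
    a=np.degrees(np.arctan2(R[1,1],R[0,1])); t=np.radians(yaw)
    T=np.array([[-np.sin(t),np.cos(t),0],[np.cos(t),np.sin(t),0],[0,0,-1]]).T
    e=Ro.from_matrix(R.T@T).as_rotvec(degrees=True)
    print('t',s['time'],'tcp',s['tcp_pos'].round(4),'yaw',round(a,2),'rot',e.round(2),'dp',(1e3*T.T@(np.array(p)-s['tcp_pos'])).round(1))
E
sed -i 's/\[\[-np.sin(t),np.cos(t),0\],\[np.cos(t),np.sin(t),0\],\[0,0,-1\]\]/[[-np.sin(t),np.cos(t),0],[np.cos(t),np.sin(t),0],[0,0,-1]]/' h.py
python3 -c "
from h import *
plan([.53,.148,.2],85); plan([.53,.148,.15],85)"
```

```text
t 0.1 tcp [0.1799 0.5719 0.2177] yaw 72.53 rot [ -0.09  -0.02 -12.47] dp [-385.8 -391.8   17.7]
t 0.1 tcp [0.1799 0.5719 0.2177] yaw 72.53 rot [ -0.09  -0.02 -12.47] dp [-385.8 -391.8   67.7]
```

Call:
carry_out --increments '[{"dp":[0,0,0],"rot":[0,0,-6.3],"hand":40},{"dp":[0,0,0],"rot":[0,0,-6.2],"hand":40},{"dp":[-27,-28,1],"rot":[0,0,0],"hand":40},{"dp":[-27,-28,1],"rot":[0,0,0],"hand":40},{"dp":[-27,-28,1],"rot":[0,0,0],"hand":40},{"dp":[-27,-28,1],"rot":[0,0,0],"hand":40},{"dp":[-27,-28,1],"rot":[0,0,0],"hand":40},{"dp":[-27,-28,1],"rot":[0,0,0],"hand":40}]' --force 20

```text
time: 0.77
tcp_pos: [0.3274, 0.3892, 0.2122]
tool_rot: [-0.135, -3.138, 0.001]
contact_force: [1.0, 0.4, 0.3]
gripper_width: 0.0445
gripper_force: 0.0
```

Call:
carry_out --increments '[{"dp":[-28,-28,1],"rot":[0,0,0],"hand":40},{"dp":[-28,-28,1],"rot":[0,0,0],"hand":40},{"dp":[-28,-28,1],"rot":[0,0,0],"hand":40},{"dp":[-28,-28,1],"rot":[0,0,0],"hand":40},{"dp":[-28,-28,1],"rot":[0,0,0],"hand":40},{"dp":[-28,-28,1],"rot":[0,0,0],"hand":40},{"dp":[-28,-28,20],"rot":[0,0,0],"hand":40},{"dp":[-20,-26,30],"rot":[0,0,0],"hand":40}]'

```text
time: 1.43
tcp_pos: [0.524, 0.1529, 0.1623]
tool_rot: [0.137, 3.132, 0.002]
contact_force: [0.6, 0.7, -0.5]
gripper_width: 0.0396
gripper_force: 0.0
```

```bash
python3 - <<'E'
from h import *
k,p,d,H,X=look('wrist','w1')
h,s,v=H[...,0],H[...,1],H[...,2]
t=(h>80)&(h<100)&(s>60)&(abs(X[...,0]-.53)<.08)&(abs(X[...,1]-.148)<.03)
P=X[t&(d>0)];print(len(P))
for zz in range(20,115,10):
    q=P[abs(P[:,2]-zz/1e3)<.004]
    if len(q)>5: print(zz,q.mean(0).round(4),q.min(0).round(4),q.max(0).round(4),len(q))
Q=P[P[:,2]>.04];print(np.polyfit(Q[:,0],Q[:,1],1))
plan([.53,.148,.15],85)
E
```

```text
703
20 [0.5199 0.1438 0.02  ] [0.5127 0.1427 0.0183] [0.5324 0.1445 0.0238] 7
40 [0.4858 0.1508 0.04  ] [0.4829 0.1486 0.036 ] [0.4896 0.153  0.0437] 31
50 [0.4928 0.1503 0.0503] [0.4897 0.1481 0.0462] [0.4961 0.1524 0.0537] 32
60 [0.4997 0.1498 0.0597] [0.4963 0.1477 0.056 ] [0.504  0.152  0.0639] 42
70 [0.5085 0.1492 0.0704] [0.5052 0.1471 0.0662] [0.5126 0.1512 0.074 ] 40
80 [0.5176 0.1483 0.0799] [0.5125 0.1453 0.076 ] [0.5222 0.1507 0.084 ] 59
90 [0.5301 0.1471 0.0904] [0.5222 0.1443 0.086 ] [0.5387 0.1502 0.0939] 90
100 [0.5472 0.146  0.1004] [0.5386 0.1428 0.0961] [0.5586 0.1492 0.1039] 127
110 [0.5667 0.1444 0.1079] [0.5554 0.141  0.1061] [0.5749 0.1483 0.1102] 121
[-0.07962917  0.18948909]
t 1.4833 tcp [0.5217 0.1479 0.1537] yaw 84.86 rot [-0.23 -0.16 -0.14] dp [-8.3  0.8  3.7]
```

View pics/w1.png

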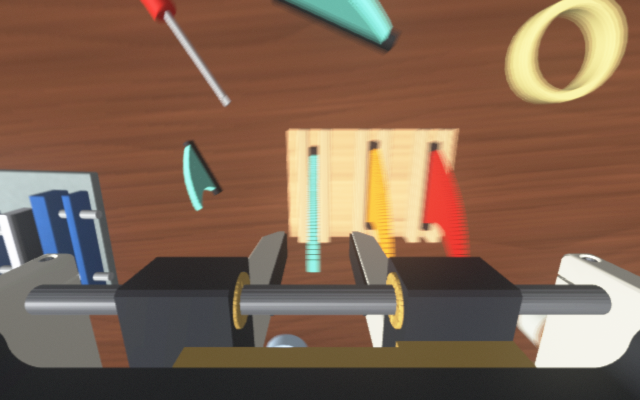

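The wrist picture, slightly blurred, shows the rack with the teal blade from (313,149) to (313,270), between the fingers. Amber is at about (375,200), and the jig's left corner is in view.

```bash
python3 - <<'E'
from h import *
k,p,d,H,X=look('wrist','w2')
h,s,v=H[...,0],H[...,1],H[...,2]
t=(h>80)&(h<100)&(s>60)&(abs(X[...,0]-.53)<.08)&(abs(X[...,1]-.148)<.03)&(d>0)
P=X[t]
for zz in (80,88,100,108):
    q=P[abs(P[:,2]-zz/1e3)<.003]
    print(zz,q.mean(0).round(4),q.min(0).round(4),q.max(0).round(4),len(q))
Q=P[P[:,2]>.04];print(np.polyfit(Q[:,0],Q[:,1],1))
b=(v<60)&(abs(X[...,0]-.48)<.03)&(abs(X[...,1]-.15)<.008)&(X[...,2]>.01)&(X[...,2]<.035)
print('tab',X[b].min(0).round(4),X[b].max(0).round(4),b.sum())
w=(h>8)&(h<22)&(s>50)&(s<130)&(v>170)&(X[...,2]>.003)&(X[...,2]<.03)&(abs(X[...,1]-.21)<.13)
r=cv2.minAreaRect(X[w][:,:2].astype(np.float32)*1000);print('rack',r)
plan([.53,.148,.15],85.4)
E
```

```text
80 [0.5176 0.1507 0.0798] [0.5127 0.1472 0.0772] [0.5234 0.1541 0.0826] 69
88 [0.5269 0.1498 0.0879] [0.5221 0.1463 0.0852] [0.5313 0.1532 0.091 ] 83
100 [0.5469 0.148  0.1002] [0.5392 0.1434 0.097 ] [0.5555 0.1522 0.103 ] 155
108 [0.5652 0.1463 0.1074] [0.5547 0.1418 0.105 ] [0.5743 0.1509 0.1095] 196
[-0.09146003  0.19797565]Traceback (most recent call last):
  File "<stdin>", line 11, in <module>
    return umr_minimum(a, axis, None, out, keepdims, initial, where)
ValueError: zero-size array to reduction operation minimum which has no identity
```

```bash
python3 -c "
from h import *
plan([.544,.1478,.070],84.9); print(env.observe()['joints'])"
```

```text
t 1.5333 tcp [0.5192 0.1501 0.1544] yaw 84.78 rot [-0.2  -0.39 -0.12] dp [-24.9  -0.1  84.4]
[ 1.87597436e-01  1.68433780e-02  1.72580718e+00 -1.44083449e-03
  1.40644517e+00 -1.29183718e+00]
```

Call:
carry_out --increments '[{"dp":[-13,0,0],"rot":[0,0,0],"hand":40},{"dp":[-12,0,0],"rot":[0,0,0],"hand":40},{"dp":[0,0,10],"rot":[0,0,0],"hand":40},{"dp":[0,0,10],"rot":[0,0,0],"hand":40},{"dp":[0,0,10],"rot":[0,0,0],"hand":40},{"dp":[0,0,0],"rot":[0,0,0],"hand":40},{"dp":[0,0,0],"rot":[0,0,0],"hand":40},{"dp":[0,0,0],"rot":[0,0,0],"hand":40}]'

```text
time: 2.2
tcp_pos: [0.5446, 0.1528, 0.1297]
tool_rot: [-0.135, -3.138, 0.0]
contact_force: [0.1, 0.1, 0.8]
gripper_width: 0.0399
gripper_force: 0.0
```

```bash
python3 -c "
from h import *
plan([.544,.1478,.070],84.9)"
```

```text
t 2.2 tcp [0.5446 0.1528 0.1297] yaw 85.07 rot [-0.   -0.02  0.17] dp [ 0.2 -5.1 59.7]
```

```bash
python3 - <<'E'
from h import *
k,p,d,H,X=look('wrist','w3')
h,s,v=H[...,0],H[...,1],H[...,2]
t=(h>80)&(h<100)&(s>60)&(abs(X[...,0]-.53)<.08)&(abs(X[...,1]-.148)<.03)&(d>0)
P=X[t]
for zz in (60,80,88,100):
    q=P[abs(P[:,2]-zz/1e3)<.003]
    if len(q): print(zz,q.mean(0).round(4),q.min(0).round(4),q.max(0).round(4),len(q))
Q=P[P[:,2]>.04];c=np.polyfit(Q[:,0],Q[:,1],1);print(c,np.polyval(c,.544))
plan([.544,.1478,.070],84.9)
E
```

```text
60 [0.5001 0.152  0.06  ] [0.4969 0.1477 0.0572] [0.5039 0.1563 0.063 ] 66
80 [0.518  0.1504 0.0801] [0.5135 0.1466 0.0771] [0.5216 0.1541 0.0829] 93
88 [0.5272 0.1497 0.088 ] [0.5217 0.1458 0.085 ] [0.5341 0.1541 0.0909] 127
100 [0.5469 0.1482 0.1002] [0.539  0.1434 0.097 ] [0.5552 0.1526 0.103 ] 186
[-0.08641785  0.19524847] 0.14823715600738444
t 2.25 tcp [0.545  0.1528 0.1301] yaw 85.06 rot [0.01 0.02 0.16] dp [ 0.6 -5.  60.1]
```

Consistent at y = 0.1482 with the arm settled. Next I descend, then grip.

Call:
carry_out --increments '[{"dp":[0,-4.6,0],"rot":[0,0,0],"hand":40},{"dp":[0,0,15],"rot":[0,0,0],"hand":40},{"dp":[0,0,15],"rot":[0,0,0],"hand":40},{"dp":[0,0,15],"rot":[0,0,0],"hand":40},{"dp":[0,0,15],"rot":[0,0,0],"hand":40},{"dp":[0,0,0],"rot":[0,0,0],"hand":40},{"dp":[0,0,0],"rot":[0,0,0],"hand":5},{"dp":[0,0,0],"rot":[0,0,0],"hand":5}]' --force 25

```text
time: 2.92
tcp_pos: [0.5454, 0.1479, 0.071]
tool_rot: [0.136, 3.137, 0.0]
contact_force: [-0.4, -0.7, 0.3]
gripper_width: 0.0312
gripper_force: 0.0
```

Call:
carry_out --increments '[{"dp":[0,0,0],"rot":[0,0,0],"hand":5},{"dp":[0,0,0],"rot":[0,0,0],"hand":5},{"dp":[0,0,0],"rot":[0,0,0],"hand":5},{"dp":[0,0,-5],"rot":[0,0,0],"hand":5},{"dp":[0,0,-10],"rot":[0,0,0],"hand":5},{"dp":[0,0,-15],"rot":[0,0,0],"hand":5},{"dp":[0,0,-15],"rot":[0,0,0],"hand":5},{"dp":[0,0,-15],"rot":[0,0,0],"hand":5}]'

```text
time: 3.58
tcp_pos: [0.5447, 0.1479, 0.1311]
tool_rot: [0.136, 3.139, -0.0]
contact_force: [0.3, 0.1, -2.0]
gripper_width: 0.0088
gripper_force: 25.0
```

```bash
python3 -c "
from h import *
plan([.68,-.19,.22],83.3)"
```

```text
t 3.5833 tcp [0.5447 0.1479 0.1311] yaw 85.04 rot [-0.    0.    1.74] dp [-173.8 -319.8  -88.9]
```

Call:
carry_out --increments '[{"dp":[0,0,-20],"rot":[0,0,1.7],"hand":5},{"dp":[0,-10,-35],"rot":[0,0,0],"hand":5},{"dp":[-8,-22,-30],"rot":[0,0,0],"hand":5},{"dp":[-12,-36,-4],"rot":[0,0,0],"hand":5},{"dp":[-12,-36,0],"rot":[0,0,0],"hand":5},{"dp":[-12,-36,0],"rot":[0,0,0],"hand":5},{"dp":[-12,-36,0],"rot":[0,0,0],"hand":5},{"dp":[-12,-36,0],"rot":[0,0,0],"hand":5}]'

```text
time: 4.25
tcp_pos: [0.5878, -0.0723, 0.22]
tool_rot: [0.182, 3.135, -0.0]
contact_force: [0.7, 0.3, -0.7]
gripper_width: 0.0085
gripper_force: 25.0
```

Call:
carry_out --increments '[{"dp":[-16,-36,0],"rot":[0,0,0],"hand":5},{"dp":[-22,-32,0],"rot":[0,0,0],"hand":5},{"dp":[-30,-24,0],"rot":[0,0,0],"hand":5},{"dp":[-26,-12,0],"rot":[0,0,0],"hand":5},{"dp":[-12,-4,0],"rot":[0,0,0],"hand":5},{"dp":[0,0,0],"rot":[0,0,0],"hand":5},{"dp":[0,0,0],"rot":[0,0,0],"hand":5},{"dp":[0,0,0],"rot":[0,0,0],"hand":5}]'

```text
time: 4.92
tcp_pos: [0.6799, -0.1894, 0.2191]
tool_rot: [-0.182, -3.136, -0.0]
contact_force: [0.1, 1.1, -2.0]
gripper_width: 0.0089
gripper_force: 25.0
```

```bash
python3 - <<'E'
from h import *
k,p,d,H,X=look('wrist','w4')
plan([.68,-.19,.22],83.3)
E
```

```text
t 4.9667 tcp [ 0.6799 -0.1892  0.2192] yaw 83.38 rot [ 0.01 -0.01  0.08] dp [-0.2 -0.7 -0.8]
```

View pics/w4.png

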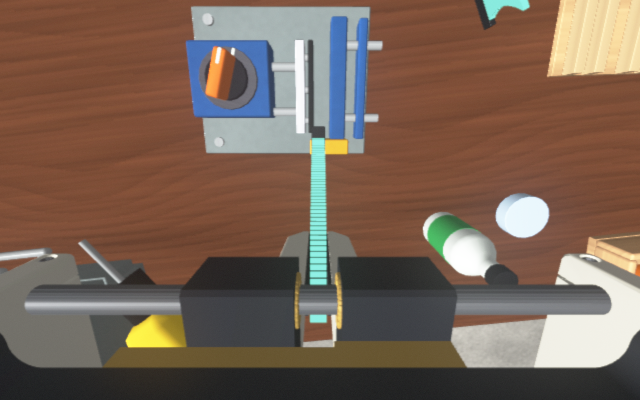

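The view shows the jig base from (192,8) to (369,153), knob bar at about (220,73), white jaw bar at u≈300 with black pad at u≈310, fence bar at u≈331–346, and yellow stop at about (329,146). The held fin runs along u≈318.

```bash
python3 - <<'E'
from h import *
k=cam('wrist',env.observe()); z=np.load('w4.npz'); p,d=z['p'],z['d']; X=cloud(k,d); H=cv2.cvtColor(p,cv2.COLOR_RGB2HSV)
h,s,v=H[...,0],H[...,1],H[...,2]
b=np.zeros((400,640),bool); b[0:160,180:375]=1
Z=X[...,2]
g=b&(Z>.007)&(Z<.016)
r=cv2.minAreaRect(X[g][:,:2].astype(np.float32)*1000);print('jig',r)
a=np.radians(r[2]-90 if r[2]>45 else r[2])
for nm,(c,yaw) in {'wrist':(r[0],a),'top':((553.0,-218.6),np.radians(-6.69))}.items():
    E=np.array([[np.cos(yaw),np.sin(yaw)],[-np.sin(yaw),np.cos(yaw)]])
    J=np.concatenate([(X[...,:2]*1000-np.array(c))@E.T,Z[...,None]*1000],-1)
    print(nm,c,np.degrees(yaw))
    def st(n,m):
        m=m&b&(d>0); q=J[m]; print(n,m.sum(),np.percentile(q,[2,50,98],axis=0).round(1).tolist())
    st('yellow top',(h>18)&(h<32)&(s>150)&(Z>.043)&(Z<.049))
    for x0 in (-40,0,40):
        st('blue fence top x%d'%x0,(h>105)&(h<125)&(s>120)&(abs(Z-.042)<.003)&(J[...,1]>45)&(J[...,1]<75)&(abs(J[...,0]-x0)<15))
        st('jaw bar',(s<50)&(v>200)&(Z>.03)&(abs(J[...,0]-x0)<15)&(J[...,1]>10))
        st('pad',(v<70)&(Z>.03)&(Z<.05)&(abs(J[...,0]-x0)<15)&(J[...,1]>10))
    o=b&(h>3)&(h<20)&(s>150)&(v>150)&(Z>.09); st('knob',o)
    print(cv2.minAreaRect(J[o][:,:2].astype(np.float32)))
# held fin
t=(h>80)&(h<100)&(s>60)&(d>0)&(abs(X[...,0]-.66)<.07)&(abs(X[...,1]+.19)<.03)
P=X[t]; R=Ro.from_rotvec(env.observe()['tool_rot']).as_matrix(); L=(P-env.observe()['tcp_pos'])@R*1000
print(np.percentile(L,[1,50,99],axis=0).round(1), np.polyfit(L[:,0],L[:,1],1),np.polyfit(L[:,2],L[:,1],1))
t=(v<60)&(d>0)&(abs(X[...,0]-.61)<.05)&(abs(X[...,1]+.18)<.01)&(Z>.12)
t=(v<60)&(d>0)&b;L=(X[t]-env.observe()['tcp_pos'])@R*1000;L=L[(L[:,2]<100)&(L[:,2]>20)];
if len(L):print('tab',len(L),np.percentile(L,[1,50,99],axis=0).round(1))
E
```

```text
jig ((551.9921875, -219.29275512695312), (210.2587890625, 170.6199493408203), 82.99732971191406)
wrist (551.9921875, -219.29275512695312) -7.0026702880859375
yellow top 312 [[66.7, 54.2, 44.5], [73.8, 66.3, 46.2], [82.2, 79.4, 48.0]]
blue fence top x-40 462 [[-54.2, 58.2, 40.6], [-40.5, 66.1, 42.3], [-25.6, 74.5, 43.9]]
jaw bar 211 [[-40.7, 18.5, 30.2], [-36.4, 25.2, 41.4], [-25.4, 107.0, 43.3]]
pad 26 [[-39.4, 35.1, 40.0], [-32.5, 36.2, 41.7], [-25.5, 36.3, 43.7]]
blue fence top x0 432 [[-14.4, 57.8, 40.3], [-0.9, 66.0, 42.3], [14.1, 74.6, 43.8]]
jaw bar 259 [[-14.4, 14.1, 32.4], [-0.8, 22.7, 41.9], [14.2, 28.0, 43.2]]
pad 5 [[-14.2, 36.2, 41.0], [-11.0, 36.2, 41.6], [-7.3, 36.3, 43.2]]
blue fence top x40 372 [[26.0, 58.5, 40.7], [39.4, 66.6, 42.4], [54.1, 74.5, 43.8]]
jaw bar 348 [[25.2, 12.0, 30.5], [39.9, 24.4, 41.4], [54.4, 110.3, 43.3]]
pad 7 [[34.0, 36.1, 40.4], [45.1, 36.2, 42.1], [48.4, 36.2, 42.4]]
knob 571 [[-18.4, -63.9, 92.2], [3.7, -55.2, 94.3], [22.0, -45.0, 95.9]]
((14.481765747070312, -5.888065338134766), (116.06124114990234, 44.2537727355957), 75.28748321533203)
top
[... 379 characters left out ...]
[-0.4, 65.2, 42.3], [14.5, 73.8, 43.8]]
jaw bar 257 [[-14.7, 15.8, 32.4], [-0.5, 22.0, 42.0], [14.5, 27.1, 43.2]]
pad 4 [[-13.0, 35.5, 41.0], [-11.4, 35.5, 41.8], [-8.0, 35.5, 43.2]]
blue fence top x40 386 [[25.5, 57.5, 40.7], [39.9, 65.6, 42.4], [54.7, 73.4, 43.8]]
jaw bar 345 [[25.4, 12.1, 30.5], [39.6, 23.4, 41.4], [54.7, 109.3, 43.3]]
pad 7 [[33.3, 35.1, 40.4], [44.4, 35.1, 42.1], [47.7, 35.2, 42.4]]
knob 571 [[-19.6, -64.8, 92.2], [2.5, -56.0, 94.3], [20.8, -45.8, 95.9]]
((13.529184341430664, -6.772468566894531), (116.06124877929688, 44.253761291503906), 74.97480773925781)
[[-29.3  -5.1 -47.3]
 [ 18.6  -0.4 -16.1]
 [ 63.5   4.   37.6]] [ 0.00077391 -0.59362161] [-0.00091158 -0.58831552]
```

```bash
python3 -c "
from h import *
plan([.5867,-.1747,.115],83.0)"
```

```text
t 4.9667 tcp [ 0.6799 -0.1892  0.2192] yaw 83.38 rot [ 0.01 -0.01  0.38] dp [ 94.2   3.1 104.2]
```

Call:
carry_out --increments '[{"dp":[15,0.5,0],"rot":[0,0,0.4],"hand":5},{"dp":[25,0.8,0],"rot":[0,0,0],"hand":5},{"dp":[25,0.8,10],"rot":[0,0,0],"hand":5},{"dp":[20,0.7,24],"rot":[0,0,0],"hand":5},{"dp":[9,0.3,25],"rot":[0,0,0],"hand":5},{"dp":[0,0,25],"rot":[0,0,0],"hand":5},{"dp":[0,0,15],"rot":[0,0,0],"hand":5},{"dp":[0,0,5],"rot":[0,0,0],"hand":5}]'

```text
time: 5.63
tcp_pos: [0.5848, -0.1739, 0.112]
tool_rot: [-0.192, -3.132, -0.002]
contact_force: [-0.3, 0.3, -2.4]
gripper_width: 0.0089
gripper_force: 25.0
```

Call:
carry_out --increments '[{"dp":[0,0,0],"rot":[0,0,0],"hand":5},{"dp":[0,0,0],"rot":[0,0,0],"hand":5},{"dp":[0,0,0],"rot":[0,0,0],"hand":5},{"dp":[0,0,0],"rot":[0,0,0],"hand":5},{"dp":[0,0,0],"rot":[0,0,0],"hand":5},{"dp":[0,0,0],"rot":[0,0,0],"hand":5},{"dp":[0,0,0],"rot":[0,0,0],"hand":5},{"dp":[0,0,0],"rot":[0,0,0],"hand":5}]'

```text
time: 6.3
tcp_pos: [0.5876, -0.1756, 0.1149]
tool_rot: [0.194, 3.135, -0.0]
contact_force: [-0.4, 0.4, -1.6]
gripper_width: 0.009
gripper_force: 25.0
```

```bash
python3 - <<'E'
from h import *
k,p,d,H,X=look('wrist','w5'); look('top','top5')
plan([.5867,-.1747,.080],83.0)
a=cv2.imread('pics/w5.png')[150:400,170:470]; b=cv2.imread('pics/top5.png')[120:260,340:520]
b=cv2.resize(b,None,fx=2.2,fy=2.2,interpolation=cv2.INTER_CUBIC); a=cv2.resize(a,(370,308)); cv2.imwrite('pics/c5.png',np.hstack([a,b[:308]]))
E
```

```text
t 6.4 tcp [ 0.5875 -0.1756  0.1147] yaw 82.93 rot [ 0.   -0.   -0.07] dp [ 0.9  0.8 34.7]
```

View pics/c5.png

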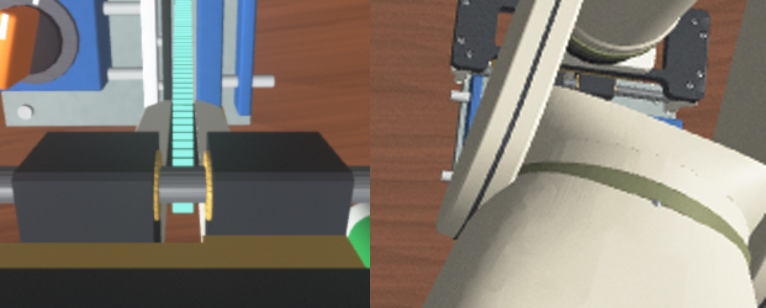

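The wrist view shows the fin over the bay, between the white jaw bar and the blue fence, and parallel to both. Next I descend in small steps and feel for the floor.

Call:
carry_out --increments '[{"dp":[0,0.8,5],"rot":[0,0,0],"hand":5},{"dp":[0,0,8],"rot":[0,0,0],"hand":5},{"dp":[0,0,8],"rot":[0,0,0],"hand":5},{"dp":[0,0,8],"rot":[0,0,0],"hand":5},{"dp":[0,0,4],"rot":[0,0,0],"hand":5},{"dp":[0,0,2],"rot":[0,0,0],"hand":5},{"dp":[0,0,0],"rot":[0,0,0],"hand":5},{"dp":[0,0,0],"rot":[0,0,0],"hand":5}]'

```text
time: 7.07
tcp_pos: [0.5876, -0.1748, 0.0797]
tool_rot: [-0.194, -3.136, -0.0]
contact_force: [0.0, -0.0, -0.8]
gripper_width: 0.0087
gripper_force: 25.0
```

Call:
carry_out --increments '[{"dp":[0,0,1],"rot":[0,0,0],"hand":5},{"dp":[0,0,1],"rot":[0,0,0],"hand":5},{"dp":[0,0,1],"rot":[0,0,0],"hand":5},{"dp":[0,0,0],"rot":[0,0,0],"hand":5},{"dp":[0,0,0],"rot":[0,0,0],"hand":5},{"dp":[0,0,0],"rot":[0,0,0],"hand":5},{"dp":[0,0,0],"rot":[0,0,0],"hand":5},{"dp":[0,0,0],"rot":[0,0,0],"hand":5}]'

```text
time: 7.73
tcp_pos: [0.5877, -0.1747, 0.0768]
tool_rot: [0.193, 3.136, -0.0]
contact_force: [0.7, 0.3, -0.9]
gripper_width: 0.0088
gripper_force: 25.0
```

Call:
carry_out --increments '[{"dp":[0,0,0.5],"rot":[0,0,0],"hand":5},{"dp":[0,0,0.5],"rot":[0,0,0],"hand":5},{"dp":[0,0,0.5],"rot":[0,0,0],"hand":5},{"dp":[0,0,0.5],"rot":[0,0,0],"hand":5},{"dp":[0,0,0],"rot":[0,0,0],"hand":5},{"dp":[0,0,0],"rot":[0,0,0],"hand":5},{"dp":[0,0,0],"rot":[0,0,0],"hand":5},{"dp":[0,0,0],"rot":[0,0,0],"hand":5}]'

```text
time: 8.4
tcp_pos: [0.5877, -0.1748, 0.0751]
tool_rot: [0.194, 3.135, -0.0]
contact_force: [-2.3, 1.2, 4.8]
gripper_width: 0.0091
gripper_force: 25.0
```

Floor contact, at the expected height. Now I slide to the stop (tool −x).

Call:
carry_out --increments '[{"dp":[-1,0,0],"rot":[0,0,0],"hand":5},{"dp":[-1,0,0],"rot":[0,0,0],"hand":5},{"dp":[-1,0,0],"rot":[0,0,0],"hand":5},{"dp":[0,0,0],"rot":[0,0,0],"hand":5},{"dp":[0,0,0],"rot":[0,0,0],"hand":5},{"dp":[0,0,0],"rot":[0,0,0],"hand":5},{"dp":[0,0,0],"rot":[0,0,0],"hand":5},{"dp":[0,0,0],"rot":[0,0,0],"hand":5}]'

```text
time: 9.07
tcp_pos: [0.5904, -0.1752, 0.0753]
tool_rot: [-0.193, -3.135, 0.0]
contact_force: [-4.6, 1.4, 6.1]
gripper_width: 0.0088
gripper_force: 25.0
```

Call:
carry_out --increments '[{"dp":[-1,0,0],"rot":[0,0,0],"hand":5},{"dp":[-1,0,0],"rot":[0,0,0],"hand":5},{"dp":[0,0,0],"rot":[0,0,0],"hand":5},{"dp":[0,0,0],"rot":[0,0,0],"hand":5},{"dp":[0,0,0],"rot":[0,0,0],"hand":5},{"dp":[0,0,0],"rot":[0,0,0],"hand":5},{"dp":[0,0,0],"rot":[0,0,0],"hand":5},{"dp":[0,0,0],"rot":[0,0,0],"hand":5}]'

```text
time: 9.73
tcp_pos: [0.5925, -0.1755, 0.0754]
tool_rot: [-0.194, -3.136, 0.0]
contact_force: [-3.7, 0.5, 6.5]
gripper_width: 0.0091
gripper_force: 25.0
```

Call:
carry_out --increments '[{"dp":[-1,0,0],"rot":[0,0,0],"hand":5},{"dp":[-1,0,0],"rot":[0,0,0],"hand":5},{"dp":[0,0,0],"rot":[0,0,0],"hand":5},{"dp":[0,0,0],"rot":[0,0,0],"hand":5},{"dp":[0,0,0],"rot":[0,0,0],"hand":5},{"dp":[0,0,0],"rot":[0,0,0],"hand":5},{"dp":[0,0,0],"rot":[0,0,0],"hand":5},{"dp":[0,0,0],"rot":[0,0,0],"hand":5}]'

```text
time: 10.4
tcp_pos: [0.5939, -0.1757, 0.0755]
tool_rot: [-0.194, -3.134, 0.0]
contact_force: [-6.8, 0.8, 10.3]
gripper_width: 0.0089
gripper_force: 25.0
```

Call:
carry_out --increments '[{"dp":[-1,0,0],"rot":[0,0,0],"hand":5},{"dp":[-1,0,0],"rot":[0,0,0],"hand":5},{"dp":[0,0,0],"rot":[0,0,0],"hand":5},{"dp":[0,0,0],"rot":[0,0,0],"hand":5},{"dp":[0,0,0],"rot":[0,0,0],"hand":5},{"dp":[0,0,0],"rot":[0,0,0],"hand":5},{"dp":[0,0,0],"rot":[0,0,0],"hand":5},{"dp":[0,0,0],"rot":[0,0,0],"hand":5}]'

```text
time: 11.07
tcp_pos: [0.596, -0.176, 0.0757]
tool_rot: [-0.194, -3.135, 0.0]
contact_force: [-7.2, 2.1, 11.2]
gripper_width: 0.0087
gripper_force: 25.0
```

```bash
python3 - <<'E'
from h import *
k,p,d,H,X=look('wrist','w6'); look('side','side6')
h,s,v=H[...,0],H[...,1],H[...,2]
c=np.array([.5520,-.2193]); a=np.radians(-7); E=np.array([[np.cos(a),np.sin(a)],[-np.sin(a),np.cos(a)]])
J=np.concatenate([(X[...,:2]-c)@E.T,X[...,2:]],-1)*1000
t=(h>80)&(h<100)&(s>60)&(d>0)&(abs(J[...,1]-48)<8)&(abs(J[...,0]-10)<70)
for zz in range(40,115,10):
    q=J[t&(abs(J[...,2]-zz)<3)]
    if len(q)>3: print(zz,np.percentile(q[:,0],[5,50]).round(1),np.median(q[:,1]).round(1),len(q))
b=(v<70)&(d>0)&(abs(J[...,1]-48)<5)&(J[...,0]<0)&(J[...,0]>-60)&(J[...,2]>8)
print(b.sum()); 
if b.any(): print(np.percentile(J[b],[1,50,99],axis=0).round(1))
A=cv2.imread('pics/w6.png')[20:320,220:420]; B=cv2.imread('pics/side6.png')[100:240,270:430]
cv2.imwrite('pics/c6.png',np.hstack([cv2.resize(A,(400,600)),cv2.resize(B,(400,600))]))
E
```

```text
40 [-31.4 -30.7] 48.1 46
50 [-26.9 -24.4] 48.0 107
60 [-18.9 -16.5] 48.0 124
70 [-10.5  -7.9] 47.4 139
80 [-1.   2.1] 48.0 186
90 [ 9.2 13. ] 47.4 259
100 [23.1 28.6] 48.0 389
110 [34. 46.] 47.9 292
0
```

View pics/c6.png

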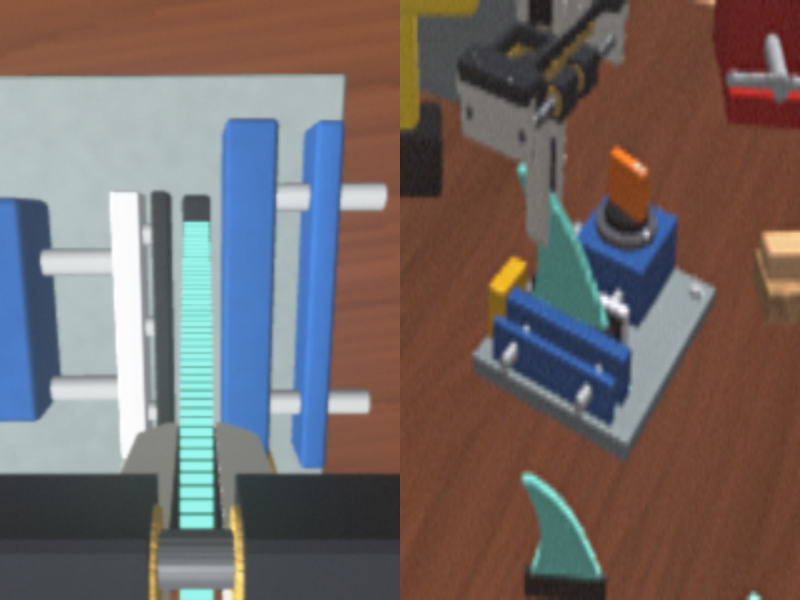

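The fin is in the bay at jig y≈48, with its leading edge about 0.05 rad forward of its rack pose. It has met the stop and pivoted in the pads. I'll ease the grip, back off the top a little so it sits flat, then open.

Call:
carry_out --increments '[{"dp":[0,0,0],"rot":[0,0,0],"hand":5},{"dp":[0,0,0],"rot":[0,0,0],"hand":5},{"dp":[1,0,0.3],"rot":[0,0,0],"hand":5},{"dp":[1,0,0.3],"rot":[0,0,0],"hand":5},{"dp":[0,0,0.4],"rot":[0,0,0],"hand":5},{"dp":[0,0,0],"rot":[0,0,0],"hand":5},{"dp":[0,0,0],"rot":[0,0,0],"hand":5},{"dp":[0,0,0],"rot":[0,0,0],"hand":5}]' --force 5

```text
time: 11.83
tcp_pos: [0.595, -0.1758, 0.0746]
tool_rot: [0.193, 3.134, -0.001]
contact_force: [-1.8, 0.3, 6.0]
gripper_width: 0.0085
gripper_force: 5.0
```

```bash
cat > fin.py <<'E'
from h import *
import sys
k,p,d,H,X=look('wrist',sys.argv[1])
h,s,v=H[...,0],H[...,1],H[...,2]
c=np.array([.5520,-.2193]); a=np.radians(-7); E=np.array([[np.cos(a),np.sin(a)],[-np.sin(a),np.cos(a)]])
J=np.concatenate([(X[...,:2]-c)@E.T,X[...,2:]],-1)*1000
t=(h>80)&(h<100)&(s>60)&(d>0)&(abs(J[...,1]-50)<10)&(abs(J[...,0]-10)<70)
q=J[t]; q=q[(q[:,2]>34)&(q[:,2]<96)]; f=np.polyfit(q[:,2],q[:,0],2)
ref=np.load('ref.npy') if len(sys.argv)<3 else None
g=np.polyfit(q[:,2],q[:,1],1)
zz=np.array([44,54,64,74,84,92]); x=np.polyval(f,zz); print('edge x',x.round(1),'y',np.polyval(g,[12,92]).round(1),'n',len(q))
z3=np.load('w3.npz')
E
cat > ref.py <<'E'
# leading edge in the fin's own frame from the settled rack view w3 (fin standing on 8 mm)
from h import *
s=dict(tcp_pos=np.array([.545,.1528,.1301]),tool_rot=np.array([-.135,-3.138,0])*np.pi/np.hypot(.135,3.138))
z=np.load('w3.npz');k=cam('wrist',s);X=cloud(k,z['d'])*1e3;H=cv2.cvtColor(z['p'],cv2.COLOR_RGB2HSV);h,sa=H[...,0],H[...,1]
t=(h>80)&(h<100)&(sa>60)&(abs(X[...,0]-530)<80)&(abs(X[...,1]-148)<15)&(z['d']>0)&(X[...,2]>30)&(X[...,2]<92)
P=X[t];x=P[:,0]*np.cos(.0864)-P[:,1]*np.sin(.0864);f=np.polyfit(P[:,2]+4,x,2);x=np.polyval(f,[44,54,64,74,84,92]);print('rack edge',x.round(1),(x-x[-1]).round(1),len(P))
E
sed -i '/ref=/d;/z3=/d' fin.py; python3 ref.py; python3 fin.py w7; python3 -c "
from h import *; s=env.observe();print(s['contact_force'],s['gripper_force'],s['tcp_pos'])"
```

```text
rack edge [471.1 477.4 484.9 493.5 503.3 512. ] [-40.9 -34.5 -27.1 -18.4  -8.6   0. ] 702
edge x [-28.3 -21.4 -13.3  -4.    6.4  15.6] y [47.8 47.8] n 1505
[-2.20862351  0.4981109   7.65809908] 4.99991163960658 [ 0.59504479 -0.17583905  0.07455134]
```

Call:
carry_out --increments '[{"dp":[0,0,0],"rot":[0,0,0],"hand":30},{"dp":[0,0,0],"rot":[0,0,0],"hand":30},{"dp":[0,0,0],"rot":[0,0,0],"hand":30},{"dp":[5,0,0],"rot":[0,0,0],"hand":30},{"dp":[10,0,0],"rot":[0,0,0],"hand":30},{"dp":[20,0,0],"rot":[0,0,0],"hand":30},{"dp":[25,0,0],"rot":[0,0,0],"hand":30},{"dp":[22,0,0],"rot":[0,0,0],"hand":30}]'

```text
time: 12.55
tcp_pos: [0.5116, -0.1652, 0.0731]
tool_rot: [-0.193, -3.135, -0.0]
contact_force: [-0.6, 1.1, 0.4]
gripper_width: 0.0299
gripper_force: 0.0
```

Call:
carry_out --increments '[{"dp":[10,0,0],"rot":[0,0,0],"hand":0},{"dp":[0,0,0],"rot":[0,0,0],"hand":0},{"dp":[0,0,0],"rot":[0,0,0],"hand":0},{"dp":[0,0,0],"rot":[0,0,0],"hand":0},{"dp":[0,0,8],"rot":[0,0,0],"hand":0},{"dp":[0,0,10],"rot":[0,0,0],"hand":0},{"dp":[0,0,6],"rot":[0,0,0],"hand":0},{"dp":[0,0,0],"rot":[0,0,0],"hand":0}]'

```text
time: 13.22
tcp_pos: [0.5018, -0.1636, 0.047]
tool_rot: [-0.193, -3.132, -0.002]
contact_force: [-0.7, -0.3, -0.3]
gripper_width: 0.0002
gripper_force: 0.0
```

```bash
python3 - <<'E'
from h import *
s=env.observe();c=np.array([.5520,-.2193]); a=np.radians(-7); E=np.array([[np.cos(a),np.sin(a)],[-np.sin(a),np.cos(a)]])
print(s['tcp_pos'],s['contact_force'],E@(s['tcp_pos'][:2]-c)*1e3)
look('wrist','w8');look('side','side8');look('top','top8')
A=cv2.imread('pics/w8.png'); B=cv2.imread('pics/side8.png')[100:240,270:430]; C=cv2.imread('pics/top8.png')[120:250,360:500]
cv2.imwrite('pics/c8.png',np.hstack([cv2.resize(A[200:400,220:420],(260,400)),cv2.resize(B,(260,400)),cv2.resize(C,(260,400))]))
E
```

```text
[ 0.5017569  -0.16357682  0.04695334] [-0.68817671 -0.30989178 -0.25105938] [-56.6595431   49.18473893]
```

View pics/c8.png

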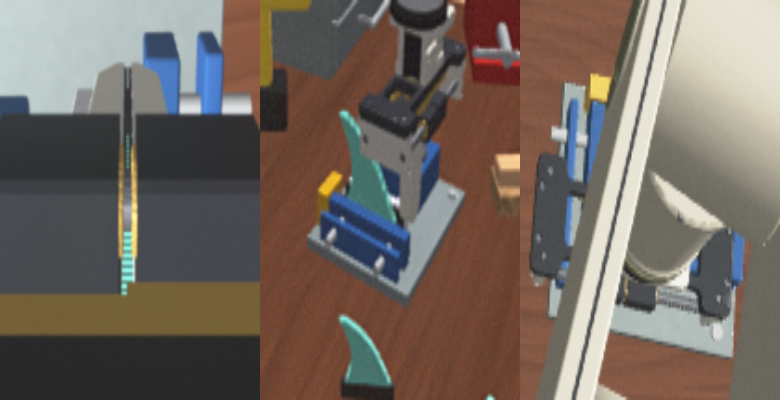

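The fin stands upright in the bay and is released. The shut fingers are behind its leading edge, so I push it gently home.

Call:
carry_out --increments '[{"dp":[-8,0.7,0],"rot":[0,0,0],"hand":0},{"dp":[-6,0,0],"rot":[0,0,0],"hand":0},{"dp":[-4,0,0],"rot":[0,0,0],"hand":0},{"dp":[-2,0,0],"rot":[0,0,0],"hand":0},{"dp":[-1,0,0],"rot":[0,0,0],"hand":0},{"dp":[-1,0,0],"rot":[0,0,0],"hand":0},{"dp":[0,0,0],"rot":[0,0,0],"hand":0},{"dp":[0,0,0],"rot":[0,0,0],"hand":0}]'

```text
time: 14.03
tcp_pos: [0.5252, -0.1663, 0.0497]
tool_rot: [0.194, 3.135, 0.0]
contact_force: [-1.1, -0.4, -0.4]
gripper_width: 0.0002
gripper_force: 0.5
```

Call:
carry_out --increments '[{"dp":[-0.7,-0.7,0],"rot":[0,0,0],"hand":0},{"dp":[-0.7,0,0],"rot":[0,0,0],"hand":0},{"dp":[-0.6,0,0],"rot":[0,0,0],"hand":0},{"dp":[0,0,0],"rot":[0,0,0],"hand":0},{"dp":[0,0,0],"rot":[0,0,0],"hand":0},{"dp":[0,0,0],"rot":[0,0,0],"hand":0},{"dp":[0,0,0],"rot":[0,0,0],"hand":0},{"dp":[0,0,0],"rot":[0,0,0],"hand":0}]'

```text
time: 14.7
tcp_pos: [0.5271, -0.1673, 0.0497]
tool_rot: [0.194, 3.135, -0.0]
contact_force: [0.4, 0.3, -0.4]
gripper_width: 0.0009
gripper_force: 0.2
```

Call:
carry_out --increments '[{"dp":[-0.7,0,0],"rot":[0,0,0],"hand":0},{"dp":[-0.7,0,0],"rot":[0,0,0],"hand":0},{"dp":[-0.6,0,0],"rot":[0,0,0],"hand":0},{"dp":[0,0,0],"rot":[0,0,0],"hand":0},{"dp":[0,0,0],"rot":[0,0,0],"hand":0},{"dp":[0,0,0],"rot":[0,0,0],"hand":0},{"dp":[0,0,0],"rot":[0,0,0],"hand":0},{"dp":[0,0,0],"rot":[0,0,0],"hand":0}]' --force 20

```text
time: 15.37
tcp_pos: [0.5277, -0.1673, 0.0496]
tool_rot: [-0.193, -3.133, -0.001]
contact_force: [-7.5, 1.7, 6.1]
gripper_width: 0.0006
gripper_force: 4.3
```

Call:
carry_out --increments '[{"dp":[-0.7,0,0],"rot":[0,0,0],"hand":0},{"dp":[-0.7,0,0],"rot":[0,0,0],"hand":0},{"dp":[-0.6,0,0],"rot":[0,0,0],"hand":0},{"dp":[0,0,0],"rot":[0,0,0],"hand":0},{"dp":[0,0,0],"rot":[0,0,0],"hand":0},{"dp":[0,0,0],"rot":[0,0,0],"hand":0},{"dp":[0,0,0],"rot":[0,0,0],"hand":0},{"dp":[0,0,0],"rot":[0,0,0],"hand":0}]'

```text
time: 16.03
tcp_pos: [0.5279, -0.1674, 0.0495]
tool_rot: [-0.193, -3.129, -0.001]
contact_force: [-18.0, 2.6, 14.2]
gripper_width: 0.0008
gripper_force: 9.1
```

Hard stop felt (18 N, stalled), so the fin is home. I back off, rise, and get the knob bar's angle.

Call:
carry_out --increments '[{"dp":[3,0,0],"rot":[0,0,0],"hand":0},{"dp":[8,0,0],"rot":[0,0,0],"hand":0},{"dp":[15,0,0],"rot":[0,0,0],"hand":0},{"dp":[15,0,-5],"rot":[0,0,0],"hand":60},{"dp":[0,0,-20],"rot":[0,0,0],"hand":60},{"dp":[0,0,-30],"rot":[0,0,0],"hand":60},{"dp":[0,0,-30],"rot":[0,0,0],"hand":60},{"dp":[0,0,-10],"rot":[0,0,0],"hand":60}]'

```text
time: 16.7
tcp_pos: [0.4925, -0.1637, 0.1498]
tool_rot: [0.193, 3.129, -0.004]
contact_force: [0.7, -1.6, 1.2]
gripper_width: 0.0296
gripper_force: 0.0
```

```bash
python3 - <<'E'
from h import *
s=dict(tcp_pos=np.array([.6799,-.1893,.2192]),tool_rot=np.array([-.182,-3.136,0]))
z=np.load('w4.npz');k=cam('wrist',s);X=cloud(k,z['d']);H=cv2.cvtColor(z['p'],cv2.COLOR_RGB2HSV);h,sa,v=[H[...,i] for i in range(3)]
o=(h>3)&(h<20)&(sa>150)&(v>120)&(abs(X[...,2]-.094)<.003)&(abs(X[...,0]-.545)<.04)&(abs(X[...,1]+.274)<.04)
print(o.sum(),cv2.minAreaRect(X[o][:,:2].astype(np.float32)*1000),X[o].mean(0))
plan([.545,-.274,.13],67)
E
```

```text
631 ((546.8727416992188, -273.9112243652344), (14.436047554016113, 44.409358978271484), 66.68534088134766) [ 0.54852234 -0.27370893  0.09400872]
t 16.7 tcp [ 0.4925 -0.1637  0.1498] yaw 82.94 rot [-0.06  0.42 15.94] dp [-91.4 -81.   19.8]
```

Call:
carry_out --increments '[{"dp":[0,0,0],"rot":[0,0,5.4],"hand":60},{"dp":[0,0,0],"rot":[0,0,5.4],"hand":60},{"dp":[0,0,0],"rot":[0,0,5.2],"hand":60},{"dp":[-25,-22,4],"rot":[0,0,0],"hand":60},{"dp":[-28,-25,4],"rot":[0,0,0],"hand":60},{"dp":[-25,-22,4],"rot":[0,0,0],"hand":60},{"dp":[-14,-12,4],"rot":[0,0,0],"hand":60},{"dp":[0,0,4],"rot":[0,0,0],"hand":60}]'

```text
time: 17.37
tcp_pos: [0.5441, -0.2767, 0.1241]
tool_rot: [0.631, 3.076, -0.002]
contact_force: [1.0, -0.4, 0.5]
gripper_width: 0.0598
gripper_force: 0.0
```

Call:
carry_out --increments '[{"dp":[0,0,0],"rot":[0,0,0],"hand":60},{"dp":[0,0,0],"rot":[0,0,0],"hand":60},{"dp":[0,0,0],"rot":[0,0,0],"hand":60},{"dp":[0,0,0],"rot":[0,0,0],"hand":60},{"dp":[0,0,0],"rot":[0,0,0],"hand":60},{"dp":[0,0,0],"rot":[0,0,0],"hand":60},{"dp":[0,0,0],"rot":[0,0,0],"hand":60},{"dp":[0,0,0],"rot":[0,0,0],"hand":60}]'

```text
time: 18.03
tcp_pos: [0.5433, -0.2731, 0.125]
tool_rot: [0.628, 3.078, -0.0]
contact_force: [0.3, -1.3, -0.5]
gripper_width: 0.0601
gripper_force: 0.0
```

```bash
python3 fin.py w9; python3 -c "
from h import *
plan([.546,-.274,.068],66.8)
A=cv2.imread('pics/w9.png'); cv2.imwrite('pics/c9.png',A[:,100:620])"
```

```text
edge x [ 5.   6.2  9.2 14.  20.5 26.9] y [43.1 45.3] n 2430
t 18.0833 tcp [ 0.5433 -0.2732  0.1249] yaw 66.94 rot [-0.    0.01  0.14] dp [-2.8  0.3 56.9]
```

View pics/c9.png

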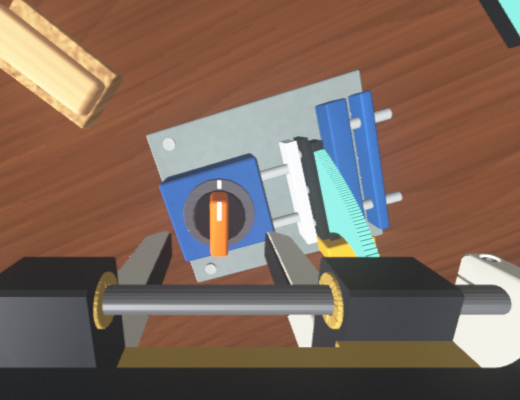

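The knob bar, at (218,222) in the crop, lies between the open fingers. The fin stands in the bay with its tab reaching the yellow stop at about (333,245). A quick check of the leading edge against home, from the saved picture:

```bash
python3 - <<'E'
from h import *
s=env.observe();z=np.load('w9.npz');k=cam('wrist',s);d=z['d'];X=cloud(k,d);H=cv2.cvtColor(z['p'],cv2.COLOR_RGB2HSV);h,sa,v=[H[...,i] for i in range(3)]
c=np.array([.5520,-.2193]); a=np.radians(-7); E=np.array([[np.cos(a),np.sin(a)],[-np.sin(a),np.cos(a)]])
J=np.concatenate([(X[...,:2]-c)@E.T,X[...,2:]],-1)*1000
t=(h>80)&(h<100)&(sa>60)&(d>0)&(abs(J[...,1]-48)<10)&(abs(J[...,0]-10)<70)
for zz in (44,54,64,74,84,92):
    q=J[t&(abs(J[...,2]-zz)<1.5)]; f=q[q[:,1]<np.median(q[:,1])+1]
    print(zz,'x min',np.percentile(q[:,0],[2,10]).round(1),'y',np.percentile(q[:,1],[5,50,95]).round(1),len(q))
b=(v<60)&(d>0)&(J[...,1]>30)&(J[...,1]<56)&(J[...,2]>28)&(J[...,2]<46)&(J[...,0]<70)&(J[...,0]>-60)
q=J[b];print('black',len(q)); 
for y in range(34,56,2):
    m=q[abs(q[:,1]-y)<1]
    if len(m)>2: print(y,np.percentile(m,[3,97],axis=0).round(1).tolist(),len(m))
yl=(h>18)&(h<32)&(sa>150)&(d>0)&(J[...,2]<43)&(J[...,2]>15)&(J[...,0]>50)&(J[...,0]<90)&(J[...,1]<80)
if yl.sum()>3: print('yellow face',np.percentile(J[yl],[3,50,97],axis=0).round(1))
E
```

```text
44 x min [-21.9 -21.2] y [42.3 42.7 49.6] 104
54 x min [-15.8 -14.5] y [42.4 42.7 50.1] 109
64 x min [-7.6 -7. ] y [42.3 42.8 50.4] 113
74 x min [0.1 1.1] y [42.3 42.9 50.4] 122
84 x min [ 9.4 10.5] y [42.4 43.  50.4] 130
92 x min [17.8 18.6] y [42.4 44.  50.8] 139
black 0
yellow face [[65.4 33.7 20.3]
 [70.8 34.  31.5]
 [80.  35.5 42.6]]
```

The leading edge and side face match home: x within about 1 mm, upright, y≈47. Now I take the knob.

Call:
carry_out --increments '[{"dp":[-2.5,0.3,5],"rot":[0,0,0],"hand":60},{"dp":[0,0,14],"rot":[0,0,0],"hand":50},{"dp":[0,0,14],"rot":[0,0,0],"hand":40},{"dp":[0,0,14],"rot":[0,0,0],"hand":40},{"dp":[0,0,7],"rot":[0,0,0],"hand":30},{"dp":[0,0,3],"rot":[0,0,0],"hand":30},{"dp":[0,0,0],"rot":[0,0,0],"hand":30},{"dp":[0,0,0],"rot":[0,0,0],"hand":30}]' --force 20

```text
time: 18.75
tcp_pos: [0.5457, -0.274, 0.0677]
tool_rot: [-0.628, -3.078, -0.0]
contact_force: [0.7, -0.7, -0.3]
gripper_width: 0.0297
gripper_force: 0.0
```

Call:
carry_out --increments '[{"dp":[0,0,0],"rot":[0,0,0],"hand":10},{"dp":[0,0,0],"rot":[0,0,0],"hand":10},{"dp":[0,0,0],"rot":[0,0,0],"hand":10},{"dp":[0,0,0],"rot":[0,0,0],"hand":10},{"dp":[0,0,0],"rot":[0,0,0],"hand":10},{"dp":[0,0,0],"rot":[0,0,0],"hand":10},{"dp":[0,0,0],"rot":[0,0,0],"hand":10},{"dp":[0,0,0],"rot":[0,0,0],"hand":10}]' --force 60

```text
time: 19.42
tcp_pos: [0.5465, -0.2737, 0.0686]
tool_rot: [0.627, 3.077, 0.001]
contact_force: [1.6, 4.6, 5.3]
gripper_width: 0.0135
gripper_force: 60.0
```

```bash
cat > ft.py <<'E'
from h import *
s=env.observe();R=Ro.from_rotvec(s['tool_rot']).as_matrix()
print('t',round(s['time'],2),s['tcp_pos'].round(4),'yaw',np.degrees(np.arctan2(R[1,1],R[0,1])).round(2),'F',s['contact_force'].round(1),'M',s['ft_torque'].round(3),'w',s['gripper_width'].round(4),s['gripper_force'],'q6',s['joints'][5].round(3))
E
python3 ft.py
```

```text
Traceback (most recent call last):
  File "ft.py", line 3, in <module>
    print('t',round(s['time'],2),s['tcp_pos'].round(4),'yaw',np.degrees(np.arctan2(R[1,1],R[0,1])).round(2),'F',s['contact_force'].round(1),'M',s['ft_torque'].round(3),'w',s['gripper_width'].round(4),s['gripper_force'],'q6',s['joints'][5].round(3))
                                                                                                                                                                            ^^^^^^^^^^^^^^^^^^^^^^^^
AttributeError: 'float' object has no attribute 'round'
```

Call:
carry_out --increments '[{"dp":[0,0,0],"rot":[0,0,2],"hand":10},{"dp":[0,0,0],"rot":[0,0,3],"hand":10},{"dp":[0,0,0],"rot":[0,0,3],"hand":10},{"dp":[0,0,0],"rot":[0,0,3],"hand":10},{"dp":[0,0,0],"rot":[0,0,2],"hand":10},{"dp":[0,0,0],"rot":[0,0,1],"hand":10},{"dp":[0,0,0],"rot":[0,0,0],"hand":10},{"dp":[0,0,0],"rot":[0,0,0],"hand":10}]'

```text
time: 20.08
tcp_pos: [0.5464, -0.2739, 0.0686]
tool_rot: [0.998, 2.977, 0.0]
contact_force: [1.6, 3.7, 5.6]
gripper_width: 0.0132
gripper_force: 60.0
```

```bash
sed -i "s/s\['gripper_width'\].round(4)/round(s['gripper_width'],4)/" ft.py; python3 ft.py
```

```text
t 20.08 [ 0.5464 -0.2739  0.0686] yaw 52.94 F [1.6 3.7 5.6] M [ 0.708 -0.211  0.122] w 0.0132 59.99642372131348 q6 -1.473
```

Call:
carry_out --increments '[{"dp":[0,0,0],"rot":[0,0,2],"hand":10},{"dp":[0,0,0],"rot":[0,0,3],"hand":10},{"dp":[0,0,0],"rot":[0,0,3],"hand":10},{"dp":[0,0,0],"rot":[0,0,3],"hand":10},{"dp":[0,0,0],"rot":[0,0,2],"hand":10},{"dp":[0,0,0],"rot":[0,0,2],"hand":10},{"dp":[0,0,0],"rot":[0,0,1],"hand":10},{"dp":[0,0,0],"rot":[0,0,0],"hand":10}]'

```text
time: 20.75
tcp_pos: [0.5462, -0.2742, 0.0686]
tool_rot: [1.404, 2.809, -0.0]
contact_force: [0.7, 3.2, 7.1]
gripper_width: 0.0136
gripper_force: 60.0
```

```bash
python3 ft.py
```

```text
t 20.75 [ 0.5462 -0.2742  0.0686] yaw 36.88 F [0.7 3.2 7.1] M [ 0.512 -0.038  0.09 ] w 0.0136 60.00163435935974 q6 -1.193
```

Call:
carry_out --increments '[{"dp":[0,0,0],"rot":[0,0,1],"hand":10},{"dp":[0,0,0],"rot":[0,0,1],"hand":10},{"dp":[0,0,0],"rot":[0,0,1],"hand":10},{"dp":[0,0,0],"rot":[0,0,1],"hand":10},{"dp":[0,0,0],"rot":[0,0,1],"hand":10},{"dp":[0,0,0],"rot":[0,0,1],"hand":10},{"dp":[0,0,0],"rot":[0,0,0],"hand":10},{"dp":[0,0,0],"rot":[0,0,0],"hand":10}]'

```text
time: 21.42
tcp_pos: [0.5461, -0.2742, 0.0686]
tool_rot: [1.548, 2.733, -0.0]
contact_force: [-0.2, 2.9, 6.6]
gripper_width: 0.0137
gripper_force: 60.0
```

```bash
python3 ft.py
```

```text
t 21.42 [ 0.5461 -0.2742  0.0686] yaw 30.94 F [-0.2  2.9  6.6] M [0.515 0.031 0.11 ] w 0.0137 60.00102639198303 q6 -1.089
```

Call:
carry_out --increments '[{"dp":[0,0,0],"rot":[0,0,1],"hand":10},{"dp":[0,0,0],"rot":[0,0,1],"hand":10},{"dp":[0,0,0],"rot":[0,0,1],"hand":10},{"dp":[0,0,0],"rot":[0,0,1],"hand":10},{"dp":[0,0,0],"rot":[0,0,1],"hand":10},{"dp":[0,0,0],"rot":[0,0,0],"hand":10},{"dp":[0,0,0],"rot":[0,0,0],"hand":10},{"dp":[0,0,0],"rot":[0,0,0],"hand":10}]'

```text
time: 22.08
tcp_pos: [0.546, -0.2743, 0.0686]
tool_rot: [1.666, 2.663, -0.0]
contact_force: [-0.6, 2.5, 7.4]
gripper_width: 0.0138
gripper_force: 60.0
```

```bash
python3 ft.py
```

```text
t 22.08 [ 0.546  -0.2743  0.0686] yaw 25.95 F [-0.6  2.5  7.4] M [0.491 0.112 0.12 ] w 0.0138 60.00235319137573 q6 -1.002
```

Call:
carry_out --increments '[{"dp":[0,0,0],"rot":[0,0,1],"hand":10},{"dp":[0,0,0],"rot":[0,0,1],"hand":10},{"dp":[0,0,0],"rot":[0,0,1],"hand":10},{"dp":[0,0,0],"rot":[0,0,1],"hand":10},{"dp":[0,0,0],"rot":[0,0,1],"hand":10},{"dp":[0,0,0],"rot":[0,0,0],"hand":10},{"dp":[0,0,0],"rot":[0,0,0],"hand":10},{"dp":[0,0,0],"rot":[0,0,0],"hand":10}]'

```text
time: 22.75
tcp_pos: [0.5459, -0.2743, 0.0686]
tool_rot: [1.78, 2.588, -0.001]
contact_force: [-0.9, 3.2, 5.4]
gripper_width: 0.0136
gripper_force: 60.0
```

```bash
python3 ft.py
```

```text
t 22.75 [ 0.5459 -0.2743  0.0686] yaw 20.96 F [-0.9  3.2  5.4] M [0.489 0.201 0.244] w 0.0136 60.03431797027588 q6 -0.915
```

The moment is climbing, so the fin is met. I continue in small steps.

Call:
carry_out --increments '[{"dp":[0,0,0],"rot":[0,0,0.8],"hand":10},{"dp":[0,0,0],"rot":[0,0,0.8],"hand":10},{"dp":[0,0,0],"rot":[0,0,0.8],"hand":10},{"dp":[0,0,0],"rot":[0,0,0.8],"hand":10},{"dp":[0,0,0],"rot":[0,0,0.8],"hand":10},{"dp":[0,0,0],"rot":[0,0,0],"hand":10},{"dp":[0,0,0],"rot":[0,0,0],"hand":10},{"dp":[0,0,0],"rot":[0,0,0],"hand":10}]'

```text
time: 23.42
tcp_pos: [0.5458, -0.2743, 0.0686]
tool_rot: [1.869, 2.524, -0.001]
contact_force: [-1.0, 2.6, 7.9]
gripper_width: 0.0139
gripper_force: 60.1
```

```bash
python3 ft.py
```

```text
t 23.42 [ 0.5458 -0.2743  0.0686] yaw 16.96 F [-1.   2.6  7.9] M [0.425 0.324 0.356] w 0.0139 60.053805112838745 q6 -0.845
```

Call:
carry_out --increments '[{"dp":[0,0,0],"rot":[0,0,0.8],"hand":10},{"dp":[0,0,0],"rot":[0,0,0.8],"hand":10},{"dp":[0,0,0],"rot":[0,0,0.8],"hand":10},{"dp":[0,0,0],"rot":[0,0,0.8],"hand":10},{"dp":[0,0,0],"rot":[0,0,0.8],"hand":10},{"dp":[0,0,0],"rot":[0,0,0],"hand":10},{"dp":[0,0,0],"rot":[0,0,0],"hand":10},{"dp":[0,0,0],"rot":[0,0,0],"hand":10}]'

```text
time: 24.08
tcp_pos: [0.5458, -0.2744, 0.0686]
tool_rot: [1.956, 2.457, -0.001]
contact_force: [-1.7, 2.9, 6.6]
gripper_width: 0.014
gripper_force: 60.0
```

```bash
python3 ft.py
```

```text
t 24.08 [ 0.5458 -0.2744  0.0686] yaw 12.95 F [-1.7  2.9  6.6] M [0.352 0.401 0.198] w 0.014 60.022836327552795 q6 -0.775
```

Call:
carry_out --increments '[{"dp":[0,0,0],"rot":[0,0,0.8],"hand":10},{"dp":[0,0,0],"rot":[0,0,0.8],"hand":10},{"dp":[0,0,0],"rot":[0,0,0.8],"hand":10},{"dp":[0,0,0],"rot":[0,0,0.8],"hand":10},{"dp":[0,0,0],"rot":[0,0,0.8],"hand":10},{"dp":[0,0,0],"rot":[0,0,0],"hand":10},{"dp":[0,0,0],"rot":[0,0,0],"hand":10},{"dp":[0,0,0],"rot":[0,0,0],"hand":10}]'

```text
time: 24.75
tcp_pos: [0.5456, -0.2744, 0.0686]
tool_rot: [2.041, 2.388, -0.001]
contact_force: [-1.5, 2.2, 7.8]
gripper_width: 0.0132
gripper_force: 60.0
```

```bash
python3 ft.py
```

```text
t 24.75 [ 0.5456 -0.2744  0.0686] yaw 8.94 F [-1.5  2.2  7.8] M [0.372 0.504 0.085] w 0.0132 60.00451326370239 q6 -0.705
```

Call:
carry_out --increments '[{"dp":[0,0,0],"rot":[0,0,0.8],"hand":10},{"dp":[0,0,0],"rot":[0,0,0.8],"hand":10},{"dp":[0,0,0],"rot":[0,0,0.8],"hand":10},{"dp":[0,0,0],"rot":[0,0,0.8],"hand":10},{"dp":[0,0,0],"rot":[0,0,0],"hand":10},{"dp":[0,0,0],"rot":[0,0,0],"hand":10},{"dp":[0,0,0],"rot":[0,0,0],"hand":10},{"dp":[0,0,0],"rot":[0,0,0],"hand":10}]'

```text
time: 25.42
tcp_pos: [0.5456, -0.2744, 0.0686]
tool_rot: [2.107, 2.329, -0.001]
contact_force: [-2.6, 2.2, 7.6]
gripper_width: 0.0135
gripper_force: 60.0
```

```bash
python3 ft.py
```

```text
t 25.42 [ 0.5456 -0.2744  0.0686] yaw 5.73 F [-2.6  2.2  7.6] M [ 0.477  0.59  -0.023] w 0.0135 60.00201880931854 q6 -0.649
```

Call:
carry_out --increments '[{"dp":[0,0,0],"rot":[0,0,0.8],"hand":10},{"dp":[0,0,0],"rot":[0,0,0.8],"hand":10},{"dp":[0,0,0],"rot":[0,0,0.6],"hand":10},{"dp":[0,0,0],"rot":[0,0,0],"hand":10},{"dp":[0,0,0],"rot":[0,0,0],"hand":10},{"dp":[0,0,0],"rot":[0,0,0],"hand":10},{"dp":[0,0,0],"rot":[0,0,0],"hand":10},{"dp":[0,0,0],"rot":[0,0,0],"hand":10}]'

```text
time: 26.08
tcp_pos: [0.5455, -0.2744, 0.0686]
tool_rot: [2.151, 2.289, -0.001]
contact_force: [-3.0, 2.7, 8.2]
gripper_width: 0.0139
gripper_force: 60.0
```

```bash
python3 ft.py
```

```text
t 26.08 [ 0.5455 -0.2744  0.0686] yaw 3.55 F [-3.   2.7  8.2] M [0.362 0.647 0.274] w 0.0139 60.03791391849518 q6 -0.611
```

The moment went to zero, slightly negative, and then rose again at the clutch's stop: it has clicked. I let go and rise.

Call:
carry_out --increments '[{"dp":[0,0,0],"rot":[0,0,0],"hand":40},{"dp":[0,0,0],"rot":[0,0,0],"hand":40},{"dp":[0,0,0],"rot":[0,0,0],"hand":40},{"dp":[0,0,0],"rot":[0,0,0],"hand":40},{"dp":[0,0,-10],"rot":[0,0,0],"hand":40},{"dp":[0,0,-20],"rot":[0,0,0],"hand":40},{"dp":[0,0,-30],"rot":[0,0,0],"hand":40},{"dp":[0,0,-30],"rot":[0,0,0],"hand":40}]'

```text
time: 26.75
tcp_pos: [0.5449, -0.2735, 0.1583]
tool_rot: [-2.15, -2.287, 0.001]
contact_force: [0.5, -0.0, 0.2]
gripper_width: 0.0398
gripper_force: 0.0
```

Call:
carry_out --increments '[{"dp":[0,0,-30],"rot":[0,0,0],"hand":40},{"dp":[0,0,-20],"rot":[0,0,0],"hand":40},{"dp":[0,-15,0],"rot":[0,0,-6],"hand":40},{"dp":[0,0,0],"rot":[0,0,-6],"hand":40},{"dp":[0,0,0],"rot":[0,0,-6],"hand":40},{"dp":[0,0,0],"rot":[0,0,0],"hand":40},{"dp":[0,0,0],"rot":[0,0,0],"hand":40},{"dp":[0,0,0],"rot":[0,0,0],"hand":40}]'

```text
time: 27.42
tcp_pos: [0.5307, -0.2749, 0.208]
tool_rot: [1.772, 2.594, -0.0]
contact_force: [0.4, -0.1, -0.0]
gripper_width: 0.0402
gripper_force: 0.0
```

```bash
python3 ft.py; python3 - <<'E'
from h import *
k,p,d,H,X=look('wrist','w10'); k2,*_=look('side','side10')
h,sa,v=[H[...,i] for i in range(3)]
c=np.array([.5520,-.2193]); a=np.radians(-7); E=np.array([[np.cos(a),np.sin(a)],[-np.sin(a),np.cos(a)]])
J=np.concatenate([(X[...,:2]-c)@E.T,X[...,2:]],-1)*1000
t=(h>80)&(h<100)&(sa>60)&(d>0)&(abs(J[...,1]-50)<12)&(abs(J[...,0]-10)<70)
for zz in (44,64,84,92):
    q=J[t&(abs(J[...,2]-zz)<1.5)]
    if len(q)>5: print(zz,'x min',np.percentile(q[:,0],[2,10]).round(1),'y',np.percentile(q[:,1],[5,50,95]).round(1),len(q))
o=(h>3)&(h<20)&(sa>150)&(v>120)&(abs(X[...,2]-.094)<.003)&(abs(J[...,0])<35)&(abs(J[...,1]+55)<35)
if o.sum()>20: print('knob',cv2.minAreaRect(X[o][:,:2].astype(np.float32)*1000))
A=cv2.imread('pics/w10.png'); B=cv2.imread('pics/side10.png')[100:240,270:430]
cv2.imwrite('pics/c10.png',np.hstack([cv2.resize(A,(480,300)),cv2.resize(B,(300,300))]))
E
```

```text
t 27.42 [ 0.5307 -0.2749  0.208 ] yaw 21.34 F [ 0.4 -0.1 -0. ] M [-0.073 -0.014  0.034] w 0.0402 0.0 q6 -0.936
44 x min [-21.4 -16.9] y [47.1 48.2 59.8] 23
64 x min [-8.3 -8.1] y [53.  54.  56.9] 6
84 x min [9.1 9.2] y [48.3 55.4 57.3] 11
92 x min [17.8 18.1] y [50.1 54.2 57.2] 14
knob ((545.8515014648438, -272.6383056640625), (13.976188659667969, 41.31633377075195), 4.778669834136963)
```

View pics/c10.png

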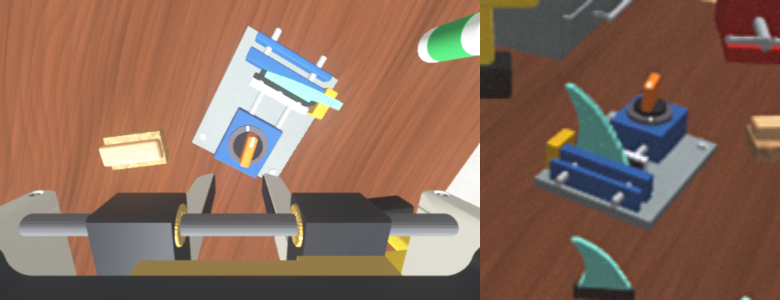

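The knob stayed at about 4.8° instead of springing back to about 21°, so the clutch has clicked. The fin is upright and clamped to the fence, and its leading edge is still at the home position (17.8–18.1 at z = 92). I hand the job in.

```bash
python3 -c "
from station import env
print(env.job_done())"
```

```text
the job is handed in; nothing more can be done
None
```

The teal fin is standing home against the end stop and clamped to the fence, the clutch has clicked once, the arm is clear of everything, and I handed the job in at about 27.5 s; no verdict came back.

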